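# Seat a gel cassette on the tilted clamping frame

## Task

Take the gel cassette - the taller of the two plates standing in the grey drying rack - and set its foot down into the slot at the bottom of the tilted clamping frame, then tilt it to the slope of the frame until its notched face (the one that looks away from the robot) lies flush on the gasket. It is glass, so press gently: finish while still gripping the cassette and holding it flush on the gasket with a light, steady push, ready for the clamps to be closed. Leave the shorter plate in the rack, the frame at the tilt it was locked at, and the other things where they are.

Things in the scene. Friction and masses are not known exactly. Their poses are not given: they have to be found in the camera images.
- cassette: gel cassette: flat clear plate, white gel inside, 66 wide (y) x 100 tall (z) x 8 mm thick (x), solid all over, about 0.12 kg. Upright in an outer slot of the rack. Origin: centre of its lower edge, 6 mm above the worktop there. +x is the outward normal of the notched face (plate with the cut-away top), which looks away from the robot.
- cassette_face (a point): point on the notched (+x) face of the cassette, on its midline, 42 mm above its lower edge and 4 mm from its mid-plane; axes as the cassette's
- cassette_foot (a point): middle of the cassette's lower edge (same as its origin)
- dam: buffer dam: plain ribbed white plate, 66 wide x 74 tall x 8 mm thick, standing in the other outer slot of the rack. Origin: centre of its lower edge. Stays in the rack.
- rack: grey drying rack, fixed to the worktop, 142 (x) x 92 (y) x 34 mm high; origin: centre of underside. Three slots along y, at x = -45, 0 (empty) and +45 mm, each 10.5 mm wide, floor 6 mm above the worktop; they hold only the lower corners of the plates, up to 33 mm above the worktop.
- stand: grey stand, fixed: base 110 x 128 x 10 mm, cheeks 66 mm high, black lock knobs out to 63 mm each side. Origin on the worktop, 12 mm nearer the robot than the base's centre; x points away from the robot. Trunnion axis along y at x = +6, z = +50 mm. Carries the white clamping frame, 52 mm wide above its slot, black rubber gasket facing the robot.
- frame (a joint): tilt of the clamping frame about the trunnion axis, rad: 0 = gasket face upright; grows as its top leans back, away from the robot. Locked by stiff friction (6 N m) somewhere from 0.2 to 0.5; a light push does not move it.
- gasket (a point): centre of the gasket face, 47 wide (y) x 74 mm long (z), flat and hard. Frame axes: x into the face (the face looks along -x), y along the trunnion axis, z up the slope. At (-12, 0, +22) mm from the trunnion axis in these axes.
- slot (a point): middle of the slot floor at the frame's foot, axes as gasket, at (-19, 0, -20) mm from the trunnion axis in these axes. The slot is 14 mm wide (x), from the gasket plane to a front lip 10 mm high with a lead-in flaring out from there up to 18 mm, and 73 mm long (y). With the cassette flush its mid-plane is 3 mm nearer the gasket than this point.
- pipette_bulb: red rubber-like pipette bulb lying on the worktop, 46 x 70 x 46 mm; leave alone
- petri: closed petri dish, 91 mm diameter, 14 mm high; leave alone
- beaker: small empty beaker, 62 mm diameter, 63 mm high; leave alone
- red_scraper: scraper with red D-handle lying on the right, 270 x 76 x 21 mm; leave alone
- timer: white lab timer, 62 x 62 x 20 mm; leave alone
Not all that is in view belongs to the job. What is shaped like the cassette but yellow is not meant.

How it is judged:
By the outcome, as a careful person would: the job done as asked, in the order asked, and still so for the second after the job is handed in, while the arm keeps its last pose, push and grip.
It also fails if it takes over 48 s, if anything falls off the work surface, if the arm or the gripper's body presses on something with over 40 N, if the wrist force passes 120 N, or if a joint passes its speed limit or range.

## Robot

A 7-joint arm with a two-finger parallel gripper is mounted at the origin on a cart in front of the work surface, level with it; the furniture and walls round the work are solid. World frame = base frame: x ahead of the robot, y to its left, z up, the work surface at z = 0. Lengths are in mm, angles in rad, forces in N, time in s.
With the tool pointing down it reaches from about 350 to 900 mm from the base axis. Payload 8.1 kg.
Tool frame: the origin (TCP) lies at the very end of the fingers, on their centre line; the grasp point (between the pads) lies 19 mm behind it; z points along the fingers, y is the line along which they close (so a half turn about z gives the same grasp; the last joint's range is limited). The gripper opens to 85 mm and grips with 20 to 120 N. Pads are 22 mm wide; open, the fingers measure 114 mm over their backs; the gripper's body (76 mm by 85 mm) begins 54 mm behind the grasp point. The pads swing forward as they close: fully open they stand 13 mm farther back than shut.
Start: joints at [1.192, 0.434, 0.025, 1.573, -0.012, 1.134, -0.075], TCP at [170.174, -601.4, 231.323] pointing down, gripper open.
Joint ranges: [-2.62, 2.62], [-0.44, 2.09], [-1.27, 1.32], [0.08, 2.57], [-1.32, 4.46], [0.12, 2], [-2.74, 2.74]. Speed limits (rad/s): [2.22, 2.22, 3.01, 3.01, 3.14, 3.14, 3.14].

## Interface

Orientations are given as a unit quaternion [x, y, z, w].
In Python, from cell import env gives the robot as it stands.
- The arm moves only by the shell command python3 -m pendant 'ROWS' [FORCE]. ROWS is JSON, a list that holds one entry, the list of rows, each a list of 7 numbers: the shift along the tool's x, y, z in cm, then the turn, a rotation vector about the tool's x, y, z in degrees, then the opening, from -1 (shut) to 1 (fully open). A call has 1 to 20 rows; each row shifts and turns the commanded pose from where the row before left it, along the tool's axes as they then stand; what a row does not reach is not made up. A row lasts 1/12 s, in which the tool goes at most 41.7 mm and 7.16 degrees, less where a joint would pass 70% of its speed; a pose out of reach is approached as far as the arm can. A call is refused whole if a number of a shift passes 4.17 or a number of a turn 7.16, either way. A call with a gripper value outside its range is refused whole. The fingers move at their own pace and stop on an object; FORCE is the grip in N (left out, the last holds). Time passes only in rows, so rows that do not move let the fingers close. It gives the time, the measured TCP pose, the force, the opening and the grip force at its end, in the units of the state.
- env.observe(): the state, without advancing time (a new reading comes with each control period).
- env.camera(name): name is "side" or "top"; returns the picture (400x640x3 uint8, red, green, blue); there is no depth.
- env.calibration(name): a dict with "fx", "fy", "cx", "cy" (pixels), "dist_coeffs" ([k1, k2, p1, p2, k3] as OpenCV has them; the pictures are not rectified), "origin" and "attitude" of the camera in the world. Camera axes: x right, y down, z forward; pixel columns grow to the right and rows downward; lengths in mm; the calibration is good to about 2 mm. A picture is of the moment at which its call begins. calibration takes no time and is no camera call.
- env.hand_in(): hands the job in; it is judged then, once.
The state is a dict: "clock": time; "joint_positions": joint angles; "qd": joint speeds; "joint_torque": joint torques, N m; "ee_pos": TCP position; "ee_rot": TCP orientation; "force": force on the tool from outside, world axes, zero at the start; "wrist_torque": the same for the moment, N m; "opening": finger opening in mm; "finger_force": force on a finger pad.
Only numpy, scipy, OpenCV 4.12 (cv2) and the standard library are available. Lean on these libraries where they do the work, as an engineer would, in place of code of your own. Each camera call takes 0.05 s, during which the arm holds its last target. There are 200 camera calls.

## Working session

There is one attempt and no reset: what is moved stays moved. The work goes in short steps, Python scripts to look and compute and a shell command to move; the robot and the scene stay as the last step left them, time stands still between calls to the robot, and variables do not carry over. Pictures are saved under pics/ and viewed, at most 10 in all, crops included, and the job is handed in when it is done.

```bash
mkdir -p pics; ls
python3 - <<'E'
from cell import env
import cv2
print(env.observe())
for n in("side","top"):
    print(n,env.calibration(n))
    cv2.imwrite(f"pics/{n}0.png",env.camera(n)[:,:,::-1])
E
```

```text
pics
{'clock': 0.0, 'joint_positions': array([ 1.19239204,  0.43521435,  0.02498522,  1.57409658, -0.01159882,
        1.13403146, -0.07510398]), 'qd': array([ 0.00070624, -0.000358  , -0.00077824, -0.00167038, -0.00049888,
        0.00120388, -0.00097235]), 'joint_torque': array([-1.55835995e-03, -6.70488954e+01,  1.02440905e+00, -3.16219711e+01,
        1.55025604e-02,  1.24942700e-02, -1.07504951e-05]), 'ee_pos': array([ 169.99709957, -600.89958594,  230.53169414]), 'ee_rot': array([ 9.90512040e-01,  1.37423634e-01, -1.84671486e-04, -7.80811231e-04]), 'force': array([ 0.13624404, -0.09056297,  0.00499696]), 'wrist_torque': array([-0.01874405,  0.00512915,  0.03405563]), 'finger_force': 0.0, 'opening': 85.63695832518653}
side {'fx': 459.0592211597189, 'fy': 459.0592211597189, 'cx': 315.99655009664895, 'cy': 201.51075224673488, 'dist_coeffs': array([-0.05389043,  0.        ,  0.        ,  0.        ,  0.        ]), 'origin': array([  483.73967976, -1417.24158313,  1111.56023063]), 'attitude': array([ 0.90583014, -0.01279123,  0.01718192, -0.42309918])}
top {'fx': 492.4590038815678, 'fy': 492.4590038815678, 'cx': 316.5401222269578, 'cy': 197.40722746559433, 'dist_coeffs': array([0.04838421, 0.        , 0.        , 0.        , 0.        ]), 'origin': array([ 211.89373431, -193.10950946, 1581.21342386]), 'attitude': array([ 0.70541385, -0.69979829,  0.07748045, -0.0816727 ])}
```

View pics/side0.png

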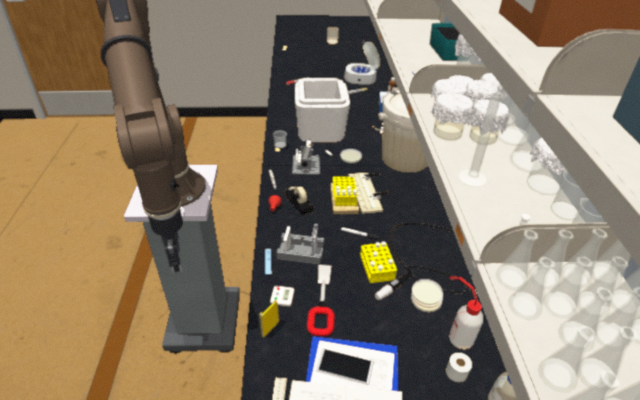

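View pics/top0.png

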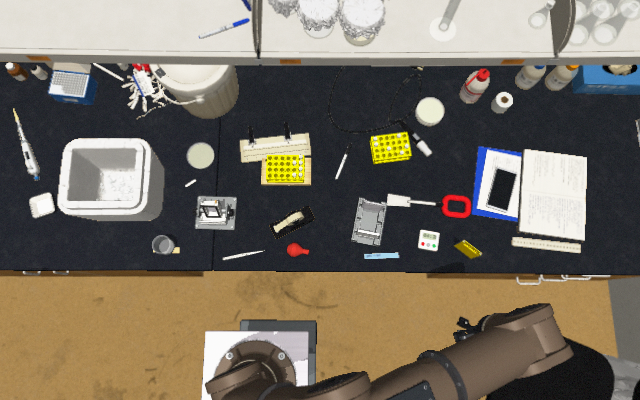

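The side view shows the rack at about (300,245) and the stand at about (307,160). In the top view they are at about (368,222) and (215,212). I'll enlarge both.

Run:
```python
import cv2,numpy as np
s=cv2.imread("pics/side0.png");t=cv2.imread("pics/top0.png")
f=lambda im,x,y,w,h:cv2.resize(im[y:y+h,x:x+w],(400,300),interpolation=cv2.INTER_CUBIC)
# scale: rack crops 60x45 (6.67x); stand crops 60x45
a=np.vstack([np.hstack([f(s,270,218,60,45),f(t,338,195,80,60)]),np.hstack([f(s,277,135,60,45),f(t,185,190,60,45)])])
cv2.imwrite("pics/z0.png",a)
```

```text
(no output)
```

View pics/z0.png

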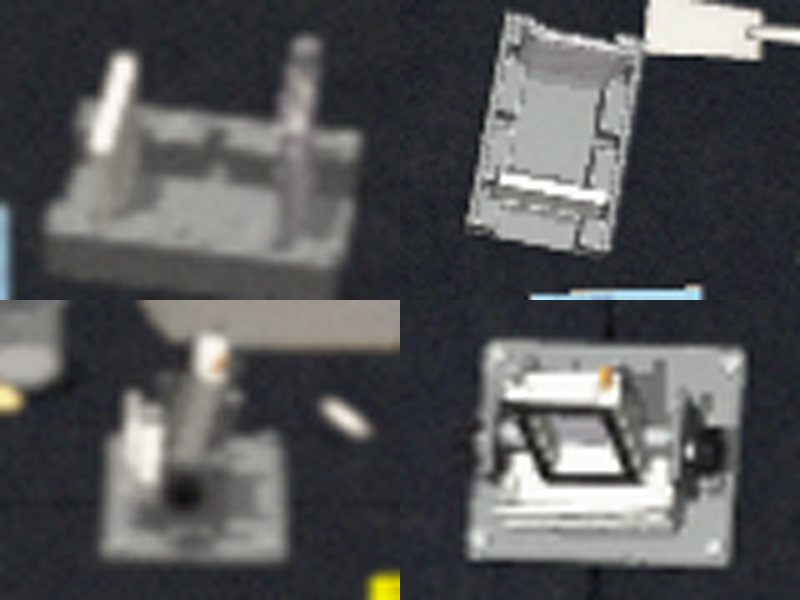

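The enlarged crops show the cassette as the taller, clear plate in the rack's far slot. The dam is the near, white one. The frame on the stand leans back. Next I'll measure these by ray casting.

```bash
cat > h.py <<'E'
import numpy as np,cv2
from scipy.spatial.transform import Rotation as R
from cell import env
C={n:env.calibration(n) for n in("side","top")}
def K(c): return np.array([[c["fx"],0,c["cx"]],[0,c["fy"],c["cy"]],[0,0,1]])
def ray(n,p):
    c=C[n]; q=cv2.undistortPoints(np.array(p,float).reshape(-1,1,2),K(c),c["dist_coeffs"]).reshape(-1,2)
    d=np.c_[q,np.ones(len(q))]; d/=np.linalg.norm(d,axis=1)[:,None]
    return c["origin"],R.from_quat(c["attitude"]).apply(d)
def plane(n,p,z):
    o,d=ray(n,p); return o+d*((z-o[2])/d[:,2])[:,None]
def tri(ps,pt):
    o1,d1=ray("side",ps);o2,d2=ray("top",pt);out=[]
    for a,b in zip(d1,d2):
        t=np.linalg.lstsq(np.c_[a,-b],o2-o1,rcond=None)[0]
        x,y=o1+t[0]*a,o2+t[1]*b; out.append(np.r_[(x+y)/2,np.linalg.norm(x-y)])
    return np.array(out)
def proj(n,P):
    c=C[n]; r=R.from_quat(c["attitude"]).inv()
    return cv2.projectPoints(np.array(P,float).reshape(-1,3),r.as_rotvec(),r.apply(-c["origin"]),K(c),c["dist_coeffs"])[0].reshape(-1,2)
E
python3 - <<'E'
from h import *
np.set_printoptions(precision=1,suppress=True)
print("att ok?",ray("top",[[316,197]])[1],ray("side",[[316,201]])[1])
def zc(pts,x0,y0,s,ox,oy): return [[x0+(a-ox+.5)/s-.5,y0+(b-oy+.5)/s-.5] for a,b in pts]
# by-eye corners: rack in top (TL,TR,BR,BL), z=34
print("rack top",plane("top",zc([(507,15),(643,43),(608,250),(468,230)],338,195,5,400,0),34))
s=400/60
print("rack side",plane("side",zc([(80,103),(362,135),(345,262),(45,232)],270,218,s,0,0),34))
print("stand base top",plane("top",zc([(488,343),(745,350),(730,567),(468,558)],185,190,s,400,300),10))
print("stand base side",plane("side",zc([(280,433),(288,555),(103,555),(110,433)],277,135,s,0,300),10))
for n,box in(("top",(338,190,395,250)),("top",(190,190,245,235)),("side",(272,218,330,262)),("side",(290,150,324,175))):
    im=cv2.imread(f"pics/{n}0.png");x0,y0,x1,y1=box
    b=cv2.resize(im[y0:y1,x0:x1],None,fx=8,fy=8,interpolation=cv2.INTER_CUBIC);hs=cv2.cvtColor(b,cv2.COLOR_BGR2HSV)
    m=((hs[...,2]>80)&(hs[...,1]<60)).astype('uint8')*255
    m=cv2.morphologyEx(m,cv2.MORPH_OPEN,np.ones((5,5)))
    c=max(cv2.findContours(m,0,2)[0],key=cv2.contourArea)
    r=cv2.minAreaRect(c);q=(cv2.boxPoints(r)+.5)/8-.5+[x0,y0]
    print(n,q.tolist()); print(plane(n,q,34 if box[1]!=190 or box[0]==338 else 10))
E
```

```text
att ok? [[ 0.2  0.  -1. ]] [[ 0.   0.8 -0.6]]
rack top [[ 567.3 -319.1   34. ]
 [ 549.5 -406.1   34. ]
 [ 415.9 -380.9   34. ]
 [ 427.8 -293.    34. ]]
rack side [[ 431.7 -294.4   34. ]
 [ 573.4 -319.8   34. ]
 [ 560.9 -406.5   34. ]
 [ 416.5 -384.1   34. ]]
stand base top [[574.1 206.3  10. ]
 [571.6  80.3  10. ]
 [463.9  82.7  10. ]
 [467.5 209.2  10. ]]
stand base side [[578.6 210.6  10. ]
 [577.9  79.   10. ]
 [465.8  80.2  10. ]
 [469.9 211.5  10. ]]
top [[349.72214126586914, 240.98776245117188], [360.47419357299805, 186.95181703567505], [396.7300453186035, 194.1659927368164], [385.9779930114746, 248.2019386291504]]
[[ 426.5 -288.3   34. ]
 [ 602.7 -324.2   34. ]
 [ 579.5 -440.6   34. ]
 [ 404.7 -401.9   34. ]]
top [[194.04292488098145, 228.6271514892578], [195.2812213897705, 194.8835997581482], [236.64065551757812, 196.40137481689453], [235.40235900878906, 230.14492797851562]]
[[466.3 211.5  10. ]
 [577.9 214.6  10. ]
 [573.8  79.4  10. ]
 [462.2  78.3  10. ]]
side [[275.13196754455566, 257.32157135009766], [280.23838233947754, 218.1723976135254], [326.05135345458984, 224.14799880981445], [320.94493865966797, 263.2971725463867]]
[[ 413.3 -405.8   34. ]
 [ 425.6 -219.4   34. ]
 [ 584.4 -252.6   34. ]
 [ 558.4 -434.2   34. ]]
side [[291.2617893218994, 173.6252212524414], [291.72322177886963, 149.16930544376373], [320.22958183288574, 149.70716285705566], [319.76815032958984, 174.16307830810547]]
[[463.2  42.3  34. ]
 [464.4 216.4  34. ]
 [585.1 211.3  34. ]
 [575.4  37.5  34. ]]
```

The two views agree to about 5 mm. The rack is at about (492,-350) with yaw of about -0.18, and its 142 mm side checks out. The stand base is about 110x128 as given. Next I need finer zooms of the cassette and the frame.

Run:
```python
import cv2,numpy as np
from cell import env
def avg(n):
    return np.mean([env.camera(n)[:,:,::-1].astype(float) for _ in range(4)],0)
s=avg("side");t=avg("top")
np.save("s.npy",s);np.save("t.npy",t)
def f(im,x,y): # 32x24 crop, 12.5x
    c=np.clip(im[y:y+24,x:x+32],0,255)
    b=cv2.resize(c,(400,300),interpolation=cv2.INTER_CUBIC); b=np.clip(255*(np.clip(b,0,255)/255)**.7,0,255).astype('uint8')
    for i in range(0,32,4): cv2.putText(b,str(x+i),(int(i*12.5),8),0,.3,(0,255,255));cv2.line(b,(int(i*12.5+6),10),(int(i*12.5+6),14),(0,255,255))
    for i in range(0,24,4): cv2.putText(b,str(y+i),(0,int(i*12.5+9)),0,.3,(0,255,255))
    return b
cv2.imwrite("pics/z1.png",np.vstack([np.hstack([f(s,299,220),f(t,356,194)]),np.hstack([f(s,292,136),f(t,197,198)])]))
```

```text
(no output)
```

View pics/z1.png

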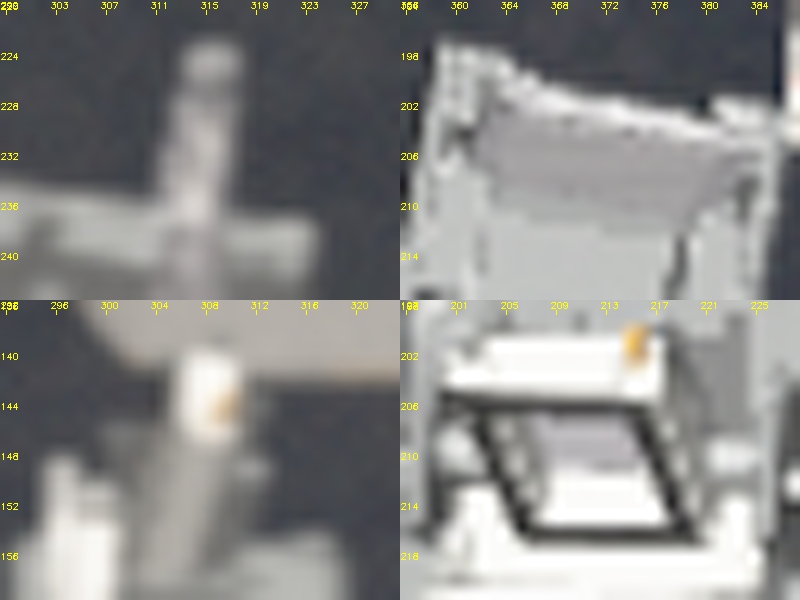

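```bash
python3 - <<'E'
from h import *
np.set_printoptions(precision=0,suppress=True)
off={"side":(299,220),"top":(356,194)}
def show(lbl,P):
    for n in off:
        q=(proj(n,P)-off[n]+.5)*12.5-.5+([400,0] if n=="top" else [0,0]); print(lbl,n,q.tolist() and [tuple(int(v) for v in a) for a in q])
Rz=R.from_rotvec([0,0,-.185])
c=np.array([492.5,-350,0])+Rz.apply([45,0,0]);c[2]=6;print(c)
for z in(100,28):
    show(f"cass z{z} (-x+y,-x-y,+x-y,+x+y)",c+Rz.apply([[-4,33,z],[-4,-33,z],[4,-33,z],[4,33,z]]))
rk=np.array([492.5,-350,0])
show("rack z34 +x+y,+x-y",rk+Rz.apply([[71,46,34],[71,-46,34]]))
E
python3 - <<'E'
import cv2,numpy as np
s=np.load('s.npy').mean(2);t=np.load('t.npy').mean(2)
np.set_printoptions(linewidth=200)
print("side rows220-246 cols306-324\n",s[220:246,306:324].astype(int))
print("top rows194-214 cols358-388\n",t[194:214,358:388].astype(int))
E
```

```text
[ 537. -358.    6.]
cass z100 (-x+y,-x-y,+x-y,+x+y) side [(192, 45), (153, 221), (185, 225), (223, 48)]
cass z100 (-x+y,-x-y,+x-y,+x+y) top [(492, 98), (758, 148), (763, 117), (497, 66)]
cass z28 (-x+y,-x-y,+x-y,+x+y) side [(188, 243), (149, 421), (180, 425), (217, 247)]
cass z28 (-x+y,-x-y,+x-y,+x+y) top [(467, 158), (722, 207), (727, 177), (473, 128)]
rack z34 +x+y,+x-y side [(306, 223), (257, 472)]
rack z34 +x+y,+x-y top [(438, 37), (791, 104)]
side rows220-246 cols306-324
 [[ 40  42  43  39  38  40  40  39  40  41  41  42  42  45  43  41  42  42]
 [ 40  41  42  41  41  39  39  38  38  40  41  39  45  42  42  41  44  40]
 [ 38  42  41  42  42  40  38  41  41  47  47  46  43  41  40  42  42  42]
 [ 42  40  41  43  42  40  40  48  70  87  88  72  49  41  39  40  42  44]
 [ 41  42  42  43  41  42  39  67 113 138 135 110  65  41  39  43  41  39]
 [ 41  41  43  40  40  42  42  73 123 137 130 110  66  42  42  41  40  40]
 [ 40  43  39  38  39  42  45  69 104 113 102  83  57  43  44  43  41  41]
 [ 39  41  39  40  39  40  55  85 102 101  94  78  56  42  40  42  43  42]
 [ 40  42  38  39 
[... 3122 characters left out ...]
132 130 128 131 130 131 131 129 130 130 130 130 132 124 120 120  82  96 157  75  42]
 [148 171 173 173 174 128 144 146 143 138 137 125 135 129 133 134 135 137 135 136 137 130 119 117 101  68 112 158  62  38]
 [133 171 174 173 185 152 149 150 148 148 147 145 145 143 139 136 130 136 134 135 134 123 126 135 144  77 157 174  71  39]
 [160 174 175 173 175 173 173 174 153 148 150 148 149 150 146 148 145 147 147 139 130 121 182 162 140  95 158 122  54  37]
 [187 174 172 174 158 174 174 174 173 174 174 173 173 173 151 150 149 149 151 150 124 142 170 173 172 143 164 105  48  39]
 [174 174 175 174 143 172 174 173 173 174 173 175 174 172 174 174 173 174 173 174  80 194 176 172 171 157 171  80  41  36]]
```

Run:
```python
from h import *
np.set_printoptions(precision=1,suppress=True)
print("knob",tri([[304,163.1]],[[231.4,212.1]]))
T=np.array([515.2,145.2,50]);Rz=R.from_rotvec([0,0,-.02])
for th in(.2,.3,.4,.5):
    Q=Rz*R.from_rotvec([0,th,0])
    P=T+Q.apply([[-12,23.5,59],[-12,-23.5,59],[-12,-23.5,-15],[-12,23.5,-15]])
    a=(proj("top",P)-[197,198]+.5)*12.5+[400,300]; b=(proj("side",P)-[292,136]+.5)*12.5+[0,300]
    print(th,a.astype(int).tolist(),b.astype(int).tolist())
t=np.load('t.npy').mean(2).astype(int);np.set_printoptions(linewidth=200)
print(t[198:222,199:224])
```

```text
knob [[513.5  86.3  53.1   1.2]]
0.2 [[456, 423], [649, 428], [703, 542], [518, 538]] [[157, 354], [156, 433], [110, 621], [112, 540]]
0.3 [[459, 399], [651, 404], [701, 546], [516, 541]] [[175, 355], [175, 434], [107, 617], [108, 536]]
0.4 [[461, 376], [654, 381], [700, 548], [515, 544]] [[194, 357], [194, 437], [104, 613], [105, 532]]
0.5 [[465, 354], [657, 359], [698, 550], [513, 546]] [[212, 361], [212, 441], [101, 608], [103, 527]]
[[217 200 150 165 159 143 145 167 168 166 167 166 164 167 168 167 168 168 169 165 167 168 169 167 165]
 [179 160 170 169 149 138 112 163 165 165 166 157 124 167 168 167 170 170 178 144 163 168 168 163 114]
 [166 172 186 179 136 122 121 149 166 169 181 173 147 181 182 182 175 136 116  87 120 165 166 159 113]
 [165 165 156 129 162 237 248 247 248 248 248 248 248 248 248 244 164 144 219  95  87 112 112 113 113]
 [152 184 210 146 186 237 248 248 248 248 248 248 248 248 247 227 164 149 215  72  69 112 113 113 112]
 [152 160 233 237 245 232 248 248 248 249 249 249 249 249 247 227 204 218 240  86  67  89 113 114 112]
 [137 160 247 248 246 239 247 247 247 247
[... 1113 characters left out ...]
 240 142  26  83 197 249 248 248 248 248 248 249 249 244 111  40  91 131 178 248]
 [ 62 137 220 221 248 248 235  58  39  48  60  59  59  59  62  60  54  58  60  51  28  70 176 233 248]
 [ 94 176 239 194 248 248 244 200 112 112 111 111 108  94  92  92  90  89  91  91  93  88 153 234 248]
 [166 181 205 195 248 248 248 249 249 249 249 249 248 249 249 249 249 248 249 248 248 249 248 249 248]
 [179 199 189 204 248 248 248 248 248 248 248 248 248 249 248 249 248 249 248 248 249 248 248 249 248]
 [165 169 145 166 196 221 220 223 231 231 230 236 248 248 248 248 248 248 248 248 248 248 248 247 247]
 [215 230 240 244 250 250 250 250 250 250 250 250 250 249 238 238 238 238 241 238 230 214 206 172 168]]
```

The cassette leans about 0.05 rad away from the robot, and its foot is near (533,-358). The frame tilt is about 0.34 rad, with the trunnion at about (514,145,50). Now I'll move above the cassette.

```bash
python3 -m pendant '[[[3.48,-1.12,0,0,0,0,1],[3.48,-1.12,0,0,0,0,1],[3.48,-1.12,0,0,0,0,1],[3.48,-1.12,0,0,0,0,1],[3.48,-1.12,0,0,0,0,1],[3.48,-1.12,0,0,0,0,1],[3.48,-1.12,0,0,0,0,1],[3.48,-1.12,0,0,0,0,1],[3.48,-1.12,0,0,0,0,1],[3.48,-1.12,0,0,0,0,1],[3.48,-1.12,0,0,0,0,1],[3.48,-1.12,0,0,0,0,1],[0,0,0,0,0,6.6,1],[0,0,0,0,0,6.6,1],[0,0,0,0,0,6.6,1],[0,0,0,0,0,6.6,1],[0,0,0,0,0,0,1],[0,0,0,0,0,0,1]]]' 60
cat >> h.py <<'E'
np.set_printoptions(precision=3,suppress=True)
def toolgo(P,yaw,tilt):
    """shift in tool cm to TCP P, then rotvec deg to tool-down with x heading yaw, top leaning along heading by tilt"""
    s=env.observe();r=R.from_quat(s["ee_rot"])
    g=R.from_euler("z",yaw)*R.from_euler("y",tilt)*R.from_euler("x",np.pi)
    print("t",s["clock"],"pos",s["ee_pos"],"F",s["force"],"M",s["wrist_torque"],"open",s["opening"],s["finger_force"])
    print("shift cm",r.inv().apply(np.array(P)-s["ee_pos"])/10,"after-turn shift",g.inv().apply(np.array(P)-s["ee_pos"])/10,"turn deg",np.degrees((r.inv()*g).as_rotvec()))
E
python3 -c "
from h import *
toolgo([535,-358,50],-.185,.05)"
```

```text
clock: 2.0
ee_pos: [535.5, -358.3, 231.3]
ee_rot: [0.996, -0.091, -0.0, 0.0]
force: [-0.4, 0.6, 0.1]
opening: 85.3
finger_force: 0.0
t 2.0 pos [ 535.469 -358.264  231.292] F [-0.373  0.552  0.087] M [ 0.009  0.005 -0.005] open 85.2944140054837 0.0
shift cm [-0.048 -0.022 18.129] after-turn shift [ 0.855 -0.017 18.109] turn deg [ 0.02  -2.857  0.211]
```

```bash
python3 -m pendant '[[[0,0,0,0,-2.86,0.2,1],[0.86,0,2.5,0,0,0,1],[0,0,2.5,0,0,0,1],[0,0,2.5,0,0,0,1],[0,0,2.0,0,0,0,1],[0,0,0,0,0,0,1],[0,0,0,0,0,0,1]]]'
python3 - <<'E'
from h import *
toolgo([535,-358,50],-.185,.05)
s=env.camera("side")[:,:,::-1];t=env.camera("top")[:,:,::-1]
f=lambda im,x,y:cv2.resize(im[y:y+60,x:x+40],(400,600),interpolation=cv2.INTER_CUBIC)
cv2.imwrite("pics/z2.png",np.hstack([f(s,295,190),f(t,350,180)]))
p=env.observe()["ee_pos"]
print(proj("side",[p,p+[0,-40,0],p+[0,40,0]]),proj("top",[p]))
E
```

```text
clock: 2.58
ee_pos: [538.6, -359.0, 135.5]
ee_rot: [0.995, -0.093, -0.026, -0.003]
force: [-0.3, -0.7, 0.0]
opening: 85.4
finger_force: 0.0
t 2.5833 pos [ 538.599 -358.963  135.483] F [-0.33  -0.695  0.029] M [-0.03  -0.114 -0.019] open 85.39891684162644 0.0
shift cm [ 0.072 -0.022  8.556] after-turn shift [ 0.056 -0.028  8.556] turn deg [-0.047  0.106 -0.064]
[[314.912 223.201]
 [315.381 232.045]
 [314.463 214.723]] [[375.375 198.824]]
```

View pics/z2.png

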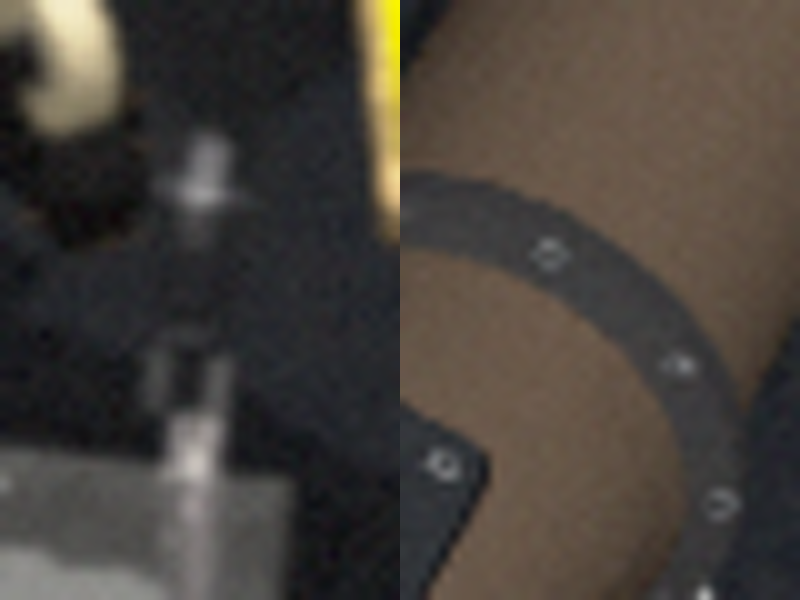

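In the side view the near finger (columns 145–235 of the crop) is centred over the cassette's near edge at about 193. The arm hides the top view. I'll descend and close.

```bash
python3 -m pendant '[[[0.05,0,2.5,0,0,0,1],[0,0,2.5,0,0,0,1],[0,0,2,0,0,0,1],[0,0,1.5,0,0,0,1],[0,0,0,0,0,0,1],[0,0,0,0,0,0,1]]]'
python3 -m pendant '[[[0,0,0,0,0,0,0.7],[0,0,0,0,0,0,0.5],[0,0,0,0,0,0,0.3],[0,0,0,0,0,0,0.1],[0,0,0,0,0,0,0],[0,0,0,0,0,0,-0.2],[0,0,0,0,0,0,-0.2],[0,0,0,0,0,0,-0.2],[0,0,0,0,0,0,-0.2],[0,0,0,0,0,0,-0.2]]]' 50
```

```text
clock: 3.18
ee_pos: [536.1, -358.8, 52.2]
ee_rot: [0.995, -0.094, -0.024, -0.002]
force: [0.0, 0.5, -0.4]
opening: 85.6
finger_force: 0.0
clock: 4.02
ee_pos: [537.0, -359.3, 53.4]
ee_rot: [0.995, -0.094, -0.023, -0.002]
force: [-0.7, 0.5, 6.4]
opening: 65.3
finger_force: 55.5
```

```bash
python3 -m pendant '[[[0,0,-1,0,0,0,-0.2],[0,0,-2,0,0,0,-0.2],[0,0,-3,0,0,0,-0.2],[0,0,-4,0,0,0,-0.2],[0,0,-4,0,0,0,-0.2],[0,0,-3,0,0,0,-0.2],[0,0,0,0,0,0,-0.2],[0,0,0,0,0,0,-0.2]]]'
python3 - <<'E'
from h import *
toolgo([480,145,225],-.02,.19)
s=env.camera("side")[:,:,::-1];cv2.imwrite("pics/z3.png",cv2.resize(s[150:250,270:370],(600,600),interpolation=cv2.INTER_CUBIC))
p=env.observe();r=R.from_quat(p["ee_rot"])
f=p["ee_pos"]+r.apply([[0,0,47.4],[0,0,-52.6],[0,33,47.4],[0,33,-52.6],[0,-33,47.4],[0,-33,-52.6]])
print(((proj("side",f)-[270,150]+.5)*6).astype(int).tolist())
E
```

```text
clock: 4.68
ee_pos: [545.0, -360.6, 224.3]
ee_rot: [0.995, -0.094, -0.022, -0.001]
force: [-0.1, -1.0, -1.7]
opening: 65.3
finger_force: 56.4
t 4.6833 pos [ 544.992 -360.599  224.325] F [-0.074 -0.974 -1.749] M [-0.037 -0.025  0.056] open 65.30992839549938 56.39589786529541
shift cm [-15.845 -48.448   0.556] after-turn shift [ -7.387 -50.42    1.352] turn deg [-1.031 -8.296 -9.604]
[[277, 388], [290, 237], [267, 431], [280, 278], [286, 347], [300, 196]]
```

View pics/z3.png

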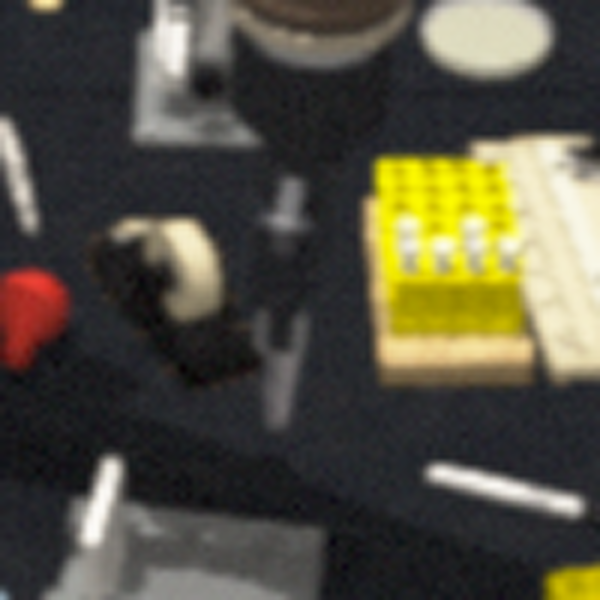

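The cassette is off the rack and hangs straight in the grip: the near foot corner is at about (275,428) in the crop and I predicted (267,431). Next is the move over to the frame.

```bash
python3 -m pendant '[[[-0.6,-1.9,0,0,0,0,-0.2],[-1.15,-3.73,0.04,0,0,0,-0.2],[-1.15,-3.73,0.04,0,0,0,-0.2],[-1.15,-3.73,0.04,0,0,0,-0.2],[-1.15,-3.73,0.04,0,0,0,-0.2],[-1.15,-3.73,0.04,0,0,0,-0.2],[-1.15,-3.73,0.04,0,0,0,-0.2],[-1.15,-3.73,0.04,0,0,0,-0.2],[-1.15,-3.73,0.04,0,0,0,-0.2],[-1.15,-3.73,0.04,0,0,0,-0.2],[-1.15,-3.73,0.04,0,0,0,-0.2],[-1.15,-3.73,0.04,0,0,0,-0.2],[-1.15,-3.73,0.04,0,0,0,-0.2],[-0.6,-1.9,0,0,0,0,-0.2],[0,0,0,-0.5,-4.15,-4.8,-0.2],[0,0,0,-0.5,-4.15,-4.8,-0.2],[0,0,0,0,0,0,-0.2],[0,0,0,0,0,0,-0.2]]]'
python3 -c "
from h import *
toolgo([494,144.7,117.3],-.02,.19)"
```

```text
clock: 6.23
ee_pos: [487.3, 144.6, 221.8]
ee_rot: [0.995, -0.011, -0.098, -0.002]
force: [0.4, -0.2, -1.1]
opening: 65.2
finger_force: 56.3
t 6.2333 pos [487.299 144.639 221.843] F [ 0.372 -0.23  -1.107] M [-0.012 -0.273  0.005] open 65.1551609781826 56.30213499069214
shift cm [ 2.7   -0.002 10.122] after-turn shift [ 2.632 -0.02  10.14 ] turn deg [-0.136  0.384 -0.136]
```

```bash
python3 -m pendant '[[[0.67,0,2.5,0,0,0,-0.2],[0.67,0,2.5,0,0,0,-0.2],[0.67,0,2.5,0,0,0,-0.2],[0.67,0,2.5,0,0,0,-0.2],[0,0,0,0,0.3,0,-0.2],[0,0,0,0,0,0,-0.2],[0,0,0,0,0,0,-0.2],[0,0,0,0,0,0,-0.2]]]'
python3 - <<'E'
from h import *
toolgo([494,144.7,117.3],-.02,.19)
s=env.camera("side")[:,:,::-1];t=env.camera("top")[:,:,::-1]
f=lambda im,x,y:cv2.resize(im[y:y+60,x:x+40],(400,600),interpolation=cv2.INTER_CUBIC)
cv2.imwrite("pics/z4.png",np.hstack([f(s,288,125),f(t,190,180)]))
p=env.observe();r=R.from_quat(p["ee_rot"])
P=p["ee_pos"]+r.apply([[0,33,47.4],[0,33,-52.6],[0,-33,47.4]])
print(((proj("side",P)-[288,125]+.5)*10).astype(int).tolist())
T=np.array([515,144.7,50]);Q=R.from_euler("z",-.02)*R.from_euler("y",.34)
print("gasket/slot right edge:",((proj("side",T+Q.apply([[-12,-26,59],[-12,-26,-15],[-26,-36,-20],[-12,-36,-20]]))-[288,125]+.5)*10).astype(int).tolist())
E
```

```text
clock: 6.9
ee_pos: [495.1, 145.6, 122.0]
ee_rot: [0.996, -0.01, -0.093, -0.003]
force: [0.6, 0.0, -2.1]
opening: 65.2
finger_force: 56.3
t 6.9 pos [495.128 145.631 121.95 ] F [ 0.646  0.035 -2.08 ] M [-0.018 -0.256 -0.005] open 65.23778391826356 56.280203461647034
shift cm [-0.023  0.097  0.477] after-turn shift [-0.021  0.095  0.478] turn deg [-0.221 -0.184 -0.007]
[[93, 303], [139, 93], [95, 212]]
gasket/slot right edge: [[186, 222], [124, 366], [87, 380], [120, 390]]
```

View pics/z4.png

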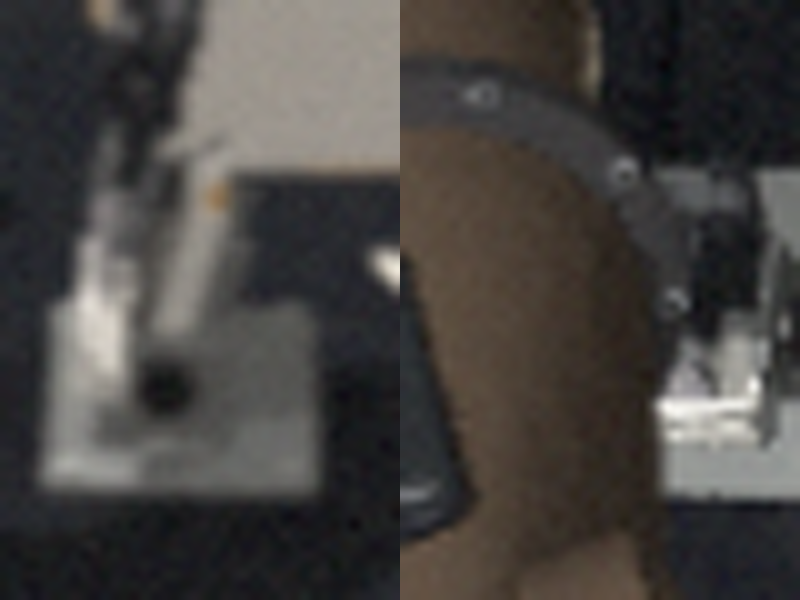

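The plate hangs in front of the frame: the foot is near crop (95,300) and the frame's foot near (90–120,380), both as predicted. I'll ease the foot towards the gasket until it touches.

```bash
python3 -m pendant '[[[0.3,0.04,0.1,0,0,0,-0.2],[0.3,0.04,0.1,0,0,0,-0.2],[0.3,0,0,0,0,0,-0.2],[0.2,0,0,0,0,0,-0.2],[0,0,0,0,0,0,-0.2],[0,0,0,0,0,0,-0.2]]]'
for i in 1 2 3; do :; done
python3 -m pendant '[[[0.1,0,0,0,0,0,-0.2],[0.1,0,0,0,0,0,-0.2],[0.1,0,0,0,0,0,-0.2],[0,0,0,0,0,0,-0.2]]]'
```

```text
clock: 7.5
ee_pos: [504.9, 144.3, 116.0]
ee_rot: [0.995, -0.01, -0.095, -0.002]
force: [0.4, 0.7, -1.9]
opening: 65.3
finger_force: 56.3
clock: 7.83
ee_pos: [508.0, 144.2, 115.6]
ee_rot: [0.995, -0.01, -0.095, -0.002]
force: [1.0, 0.3, -1.4]
opening: 65.3
finger_force: 56.3
```

```bash
python3 -m pendant '[[[0.1,0,0,0,0,0,-0.2],[0.1,0,0,0,0,0,-0.2],[0,0,0,0,0,0,-0.2]]]';python3 -m pendant '[[[0.1,0,0,0,0,0,-0.2],[0.1,0,0,0,0,0,-0.2],[0,0,0,0,0,0,-0.2]]]'
```

```text
clock: 8.08
ee_pos: [509.9, 144.2, 115.2]
ee_rot: [0.995, -0.01, -0.095, -0.002]
force: [0.2, -0.6, -0.1]
opening: 65.0
finger_force: 56.3
clock: 8.33
ee_pos: [510.9, 144.2, 114.8]
ee_rot: [0.995, -0.01, -0.096, -0.002]
force: [-3.5, -0.9, 1.4]
opening: 65.4
finger_force: 56.5
```

Contact at about x=510.5 puts the trunnion at an effective x of about 512. I'll back off 3.5 mm to mid-slot and go down along the slope.

```bash
python3 -m pendant '[[[-0.2,0,0,0,0,0,-0.2],[-0.2,0,0,0,0,0,-0.2],[0,0,0,0,0,0,-0.2],[-0.09,0,0.6,0,0,0,-0.2],[-0.09,0,0.6,0,0,0,-0.2],[0,0,0,0,0,0,-0.2],[0,0,0,0,0,0,-0.2]]]'
python3 -m pendant '[[[-0.06,0,0.4,0,0,0,-0.2],[-0.06,0,0.4,0,0,0,-0.2],[0,0,0,0,0,0,-0.2],[0,0,0,0,0,0,-0.2]]]'
```

```text
clock: 8.92
ee_pos: [503.2, 144.2, 103.6]
ee_rot: [0.995, -0.01, -0.095, -0.002]
force: [0.5, 0.6, -0.4]
opening: 65.0
finger_force: 56.4
clock: 9.25
ee_pos: [500.8, 144.3, 96.3]
ee_rot: [0.995, -0.01, -0.095, -0.002]
force: [0.8, 0.5, -1.7]
opening: 65.1
finger_force: 56.4
```

```bash
python3 -m pendant '[[[-0.06,0,0.4,0,0,0,-0.2],[-0.06,0,0.4,0,0,0,-0.2],[0,0,0,0,0,0,-0.2],[0,0,0,0,0,0,-0.2]]]'
python3 -m pendant '[[[-0.02,0,0.1,0,0,0,-0.2],[-0.02,0,0.1,0,0,0,-0.2],[0,0,0,0,0,0,-0.2],[0,0,0,0,0,0,-0.2]]]'
```

```text
clock: 9.58
ee_pos: [498.0, 144.4, 88.6]
ee_rot: [0.995, -0.01, -0.095, -0.002]
force: [-0.6, -0.2, -0.9]
opening: 64.9
finger_force: 56.4
clock: 9.92
ee_pos: [497.6, 144.5, 87.0]
ee_rot: [0.995, -0.01, -0.095, -0.002]
force: [0.6, -0.3, -1.9]
opening: 65.0
finger_force: 56.4
```

```bash
python3 -m pendant '[[[-0.02,0,0.1,0,0,0,-0.2],[-0.02,0,0.1,0,0,0,-0.2],[0,0,0,0,0,0,-0.2]]]'
python3 -m pendant '[[[-0.02,0,0.1,0,0,0,-0.2],[0,0,0,0,0,0,-0.2],[0,0,0,0,0,0,-0.2]]]'
```

```text
clock: 10.17
ee_pos: [497.0, 144.6, 85.0]
ee_rot: [0.995, -0.01, -0.094, -0.003]
force: [1.0, 0.0, -0.6]
opening: 65.2
finger_force: 56.4
clock: 10.42
ee_pos: [496.7, 144.6, 84.2]
ee_rot: [0.995, -0.01, -0.094, -0.002]
force: [1.3, 0.1, -2.1]
opening: 65.5
finger_force: 56.4
```

```bash
python3 -m pendant '[[[-0.01,0,0.1,0,0,0,-0.2],[0,0,0,0,0,0,-0.2],[0,0,0,0,0,0,-0.2]]]'
python3 -m pendant '[[[-0.01,0,0.1,0,0,0,-0.2],[0,0,0,0,0,0,-0.2],[0,0,0,0,0,0,-0.2]]]'
```

```text
clock: 10.67
ee_pos: [496.6, 144.6, 83.5]
ee_rot: [0.995, -0.01, -0.094, -0.003]
force: [2.7, -0.1, 2.2]
opening: 64.9
finger_force: 56.8
clock: 10.92
ee_pos: [496.7, 144.6, 83.3]
ee_rot: [0.996, -0.01, -0.094, -0.003]
force: [1.1, -0.0, 11.1]
opening: 64.9
finger_force: 57.7
```

The floor was felt at z≈83.5, where I predicted it, so the foot is in the slot. I'll relieve the push and tilt about the foot in small steps.

```bash
python3 -m pendant '[[[0.01,0,-0.06,0,0,0,-0.2],[0.18,0,0,0,-2.15,0,-0.2],[0,0,0,0,0,0,-0.2],[0,0,0,0,0,0,-0.2]]]'
python3 -m pendant '[[[0.2,0,0,0,-2.15,0,-0.2],[0,0,0,0,0,0,-0.2],[0,0,0,0,0,0,-0.2]]]'
python3 -c "
from h import *
toolgo([500,144.7,83],-.02,.34)"
```

```text
clock: 11.25
ee_pos: [498.5, 144.6, 82.9]
ee_rot: [0.994, -0.01, -0.113, -0.003]
force: [1.5, -0.8, 8.3]
opening: 64.8
finger_force: 57.6
clock: 11.5
ee_pos: [500.1, 144.7, 82.4]
ee_rot: [0.991, -0.01, -0.132, -0.003]
force: [1.8, -0.4, 9.2]
opening: 65.2
finger_force: 57.7
t 11.5 pos [500.136 144.657  82.44 ] F [ 1.817 -0.42   9.187] M [-0.123 -0.02   0.092] open 65.18824793182631 57.65241622924805
shift cm [-0.028 -0.004 -0.05 ] after-turn shift [-0.032 -0.004 -0.048] turn deg [-0.189 -4.326  0.026]
```

```bash
python3 -m pendant '[[[0.2,0,-0.05,0,-2.15,0,-0.2],[0,0,0,0,0,0,-0.2],[0,0,0,0,0,0,-0.2]]]'
python3 -m pendant '[[[0.14,0,-0.02,0,-1.1,0,-0.2],[0,0,0,0,0,0,-0.2],[0,0,0,0,0,0,-0.2]]]'
python3 -c "
from h import *
toolgo([500,144.7,83],-.02,.34)"
```

```text
clock: 11.75
ee_pos: [501.8, 144.4, 81.9]
ee_rot: [0.989, -0.01, -0.151, -0.003]
force: [0.9, -0.6, 5.2]
opening: 65.1
finger_force: 57.2
clock: 12.0
ee_pos: [503.0, 144.5, 81.6]
ee_rot: [0.987, -0.01, -0.16, -0.003]
force: [-0.9, 0.8, 3.1]
opening: 65.3
finger_force: 56.9
t 12.0 pos [502.996 144.499  81.606] F [-0.937  0.754  3.131] M [-0.047  0.095 -0.015] open 65.27910286975236 56.945332288742065
shift cm [-0.329 -0.014 -0.037] after-turn shift [-0.329 -0.014 -0.031] turn deg [-0.168 -1.026  0.037]
```

```bash
python3 -m pendant '[[[0.13,0,0.01,0,-1.0,0,-0.2],[0,0,0,0,0,0,-0.2],[0,0,0,0,0,0,-0.2]]]'
python3 -m pendant '[[[0.08,0,0,0,0,0,-0.2],[0,0,0,0,0,0,-0.2],[0,0,0,0,0,0,-0.2]]]'
python3 -c "
from h import *
toolgo([500,144.7,83],-.02,.34)"
```

```text
clock: 12.25
ee_pos: [504.4, 144.5, 81.2]
ee_rot: [0.986, -0.01, -0.169, -0.003]
force: [-0.3, -0.0, 4.2]
opening: 65.7
finger_force: 56.9
clock: 12.5
ee_pos: [505.1, 144.4, 81.0]
ee_rot: [0.986, -0.01, -0.169, -0.003]
force: [-0.6, 1.2, 3.6]
opening: 64.8
finger_force: 56.9
t 12.5 pos [505.08  144.381  80.973] F [-0.588  1.189  3.649] M [ 0.092  0.225 -0.08 ] open 64.83326870473772 56.9486278295517
shift cm [-0.547 -0.022 -0.022] after-turn shift [-0.547 -0.022 -0.021] turn deg [-0.163 -0.059  0.045]
```

```bash
python3 -m pendant '[[[0.06,0,0,0,0,0,-0.2],[0,0,0,0,0,0,-0.2],[0,0,0,0,0,0,-0.2]]]'
python3 -c "
from h import *
toolgo([500,144.7,83],-.02,.34)"
python3 -m pendant '[[[0.06,0,0,0,0,0,-0.2],[0,0,0,0,0,0,-0.2],[0,0,0,0,0,0,-0.2]]]'
python3 -c "
from h import *
toolgo([500,144.7,83],-.02,.34)"
python3 -m pendant '[[[0.06,0,0,0,0,0,-0.2],[0,0,0,0,0,0,-0.2],[0,0,0,0,0,0,-0.2]]]'
python3 -c "
from h import *
toolgo([500,144.7,83],-.02,.34)"
```

```text
clock: 12.75
ee_pos: [505.8, 144.3, 80.8]
ee_rot: [0.986, -0.01, -0.169, -0.003]
force: [-1.4, 0.6, 3.9]
opening: 65.3
finger_force: 56.9
t 12.75 pos [505.766 144.316  80.831] F [-1.412  0.647  3.924] M [ 0.003  0.303 -0.043] open 65.33288485907723 56.93075358867645
shift cm [-0.617 -0.027 -0.013] after-turn shift [-0.617 -0.027 -0.012] turn deg [-0.166 -0.068  0.04 ]
clock: 13.0
ee_pos: [506.2, 144.3, 80.7]
ee_rot: [0.986, -0.01, -0.169, -0.003]
force: [-1.3, 0.8, 5.1]
opening: 65.2
finger_force: 57.0
t 13.0 pos [506.241 144.304  80.672] F [-1.342  0.817  5.125] M [0.022 0.468 0.058] open 65.21420496712462 56.96178674697876
shift cm [-0.667 -0.028 -0.012] after-turn shift [-0.667 -0.027 -0.011] turn deg [-0.162 -0.053  0.041]
clock: 13.25
ee_pos: [506.2, 144.3, 80.6]
ee_rot: [0.986, -0.01, -0.169, -0.003]
force: [-3.5, 0.7, 7.4]
opening: 65.3
finger_force: 57.3
t 13.25 pos [506.25  144.299  80.637] F [-3.543  0.658  7.37 ] M [-0.046  1.001 -0.043] open 65.26786845102187 57.26798951625824
shift cm [-0.669 -0.028 -0.014] after-turn shift [-0.669 -0.028 -0.014] turn deg [-0.151  0.009  0.047]
```

The face is touching. To see whether it is flush or only touching at the foot, I'll tilt a little further about the foot and watch the force and moment.

```bash
python3 -m pendant '[[[0.045,0,-0.03,0,-0.5,0,-0.2],[0,0,0,0,0,0,-0.2],[0,0,0,0,0,0,-0.2]]]' >/dev/null
python3 -c "
from h import *
toolgo([500,144.7,83],-.02,.34)"
python3 -m pendant '[[[0.045,0,0,0,-0.5,0,-0.2],[0,0,0,0,0,0,-0.2],[0,0,0,0,0,0,-0.2]]]'>/dev/null
python3 -c "
from h import *
toolgo([500,144.7,83],-.02,.34)"
```

```text
t 13.5 pos [506.107 144.315  80.68 ] F [-6.561 -0.69   8.174] M [-0.115  0.971 -0.118] open 65.40240416431098 57.181023359298706
shift cm [-0.654 -0.027 -0.008] after-turn shift [-0.654 -0.026 -0.015] turn deg [-0.14   0.589  0.05 ]
t 13.75 pos [505.852 144.293  80.756] F [-8.904 -0.49  10.726] M [-0.196  1.627 -0.146] open 65.15060302517084 57.35734820365906
shift cm [-0.627 -0.03  -0.003] after-turn shift [-0.627 -0.029 -0.016] turn deg [-0.127  1.166  0.053]
```

Tilting further makes the TCP retreat, so the plate is pivoting on the top edge and the flush tilt is at or just under 0.34. I'll scan back.

```bash
python3 -m pendant '[[[-0.03,0,0,0,1.15,0,-0.2],[0,0,0,0,0,0,-0.2],[0,0,0,0,0,0,-0.2]]]' >/dev/null
python3 -c "
from h import *
toolgo([500,144.7,83],-.02,.34)"
python3 -m pendant '[[[0,0,0,0,0.5,0,-0.2],[0,0,0,0,0,0,-0.2],[0,0,0,0,0,0,-0.2]]]'>/dev/null
python3 -c "
from h import *
toolgo([500,144.7,83],-.02,.34)"
python3 -m pendant '[[[0,0,0,0,0.5,0,-0.2],[0,0,0,0,0,0,-0.2],[0,0,0,0,0,0,-0.2]]]'>/dev/null
python3 -c "
from h import *
toolgo([500,144.7,83],-.02,.34)"
```

```text
t 14.0 pos [506.399 144.435  80.621] F [-6.306  1.036  6.973] M [ 0.047  1.1   -0.134] open 65.30195869998022 56.84938073158264
shift cm [-0.683 -0.015 -0.012] after-turn shift [-0.683 -0.014 -0.011] turn deg [-0.147 -0.102  0.067]
t 14.25 pos [506.65  144.407  80.548] F [-4.836  0.216  7.051] M [ 0.039  1.099 -0.148] open 65.11231284437807 56.80838406085968
shift cm [-0.709 -0.017 -0.017] after-turn shift [-0.709 -0.016 -0.009] turn deg [-0.156 -0.601  0.049]
t 14.5 pos [506.899 144.393  80.483] F [-4.4    0.957  5.452] M [ 0.021  0.881 -0.127] open 64.90448364309968 56.839327812194824
shift cm [-0.735 -0.018 -0.021] after-turn shift [-0.735 -0.017 -0.007] turn deg [-0.16  -1.128  0.047]
```

```bash
for i in 1; do :; done
python3 -m pendant '[[[0.02,0,0,0,0.7,0,-0.2],[0,0,0,0,0,0,-0.2],[0,0,0,0,0,0,-0.2]]]' >/dev/null
python3 -c "
from h import *
toolgo([500,144.7,83],-.02,.32)"
python3 -m pendant '[[[0.02,0,0,0,0.7,0,-0.2],[0,0,0,0,0,0,-0.2],[0,0,0,0,0,0,-0.2]]]'>/dev/null
python3 -c "
from h import *
toolgo([500,144.7,83],-.02,.32)"
python3 -m pendant '[[[0.02,0,0,0,0.7,0,-0.2],[0,0,0,0,0,0,-0.2],[0,0,0,0,0,0,-0.2]]]'>/dev/null
python3 -c "
from h import *
toolgo([500,144.7,83],-.02,.32)"
```

```text
t 14.75 pos [506.929 144.401  80.448] F [-4.018  0.371  5.891] M [ 0.019  1.253 -0.096] open 65.13012876946392 56.91901087760925
shift cm [-0.738 -0.017 -0.033] after-turn shift [-0.738 -0.016 -0.024] turn deg [-0.157 -0.663  0.047]
t 15.0 pos [506.698 144.366  80.541] F [-6.886  0.087  8.567] M [-0.037  1.725 -0.111] open 65.56461926184029 57.07531929016113
shift cm [-0.713 -0.021 -0.039] after-turn shift [-0.714 -0.02  -0.023] turn deg [-0.147 -1.318  0.047]
t 15.25 pos [506.899 144.379  80.429] F [-6.202  0.297  7.954] M [ 0.048  1.768 -0.111] open 64.89399836388573 57.09861695766449
shift cm [-0.735 -0.019 -0.053] after-turn shift [-0.736 -0.018 -0.027] turn deg [-0.152 -2.018  0.043]
```

The turning point is between 0.308 and 0.32. I'll go back there in small steps.

```bash
python3 -m pendant '[[[0,0,-0.02,0,-0.8,0,-0.2],[0,0,0,0,0,0,-0.2],[0,0,0,0,0,0,-0.2]]]' >/dev/null
python3 -c "
from h import *
toolgo([500,144.7,83],-.02,.312)"
python3 -m pendant '[[[0,0,0,0,-0.4,0,-0.2],[0,0,0,0,0,0,-0.2],[0,0,0,0,0,0,-0.2]]]'>/dev/null
python3 -c "
from h import *
toolgo([500,144.7,83],-.02,.312)"
python3 -m pendant '[[[0,0,0,0,-0.4,0,-0.2],[0,0,0,0,0,0,-0.2],[0,0,0,0,0,0,-0.2]]]'>/dev/null
python3 -c "
from h import *
toolgo([500,144.7,83],-.02,.312)"
python3 -m pendant '[[[0,0,0,0,-0.4,0,-0.2],[0,0,0,0,0,0,-0.2],[0,0,0,0,0,0,-0.2]]]'>/dev/null
python3 -c "
from h import *
toolgo([500,144.7,83],-.02,.312)"
```

```text
t 15.5 pos [507.336 144.357  80.327] F [-5.065  0.671  6.313] M [-0.013  1.538 -0.196] open 64.90459107916534 57.07109212875366
shift cm [-0.78  -0.02  -0.039] after-turn shift [-0.781 -0.02  -0.029] turn deg [-0.156 -0.764  0.033]
t 15.75 pos [507.306 144.35   80.312] F [-6.671  0.369  6.236] M [ 0.013  1.409 -0.142] open 65.25222175115162 56.98425114154816
shift cm [-0.778 -0.021 -0.036] after-turn shift [-0.778 -0.02  -0.031] turn deg [-0.155 -0.366  0.035]
t 16.0 pos [507.175 144.33   80.36 ] F [-7.624 -0.056  6.968] M [ 0.002  1.365 -0.22 ] open 64.94657725593663 56.97486698627472
shift cm [-0.764 -0.023 -0.03 ] after-turn shift [-0.764 -0.023 -0.031] turn deg [-0.149  0.043  0.041]
t 16.25 pos [507.021 144.343  80.399] F [-6.72  -0.158  6.785] M [-0.039  1.44  -0.216] open 64.96684862316066 57.023863792419434
shift cm [-0.749 -0.022 -0.026] after-turn shift [-0.749 -0.022 -0.032] turn deg [-0.148  0.459  0.043]
```

The peak is now near tilt 0.302. The Mz values place the contact at about y = -20 mm, so the right edge is touching first. I'll set the tilt and correct the yaw about the tool's z.

```bash
cat > rd.py <<'E'
from h import *
a=[]
for _ in range(4):   # camera calls let new readings come
    env.camera("side"); s=env.observe(); a.append(np.r_[s["force"],s["wrist_torque"],s["ee_pos"]])
m=np.mean(a,0); e=R.from_quat(s["ee_rot"]).as_matrix()
print("t",s["clock"],"F",m[:3],"M",m[3:6],"pos",m[6:],"tilt",np.arctan2(-e[0,2],-e[2,2]),"yaw",np.arctan2(e[1,0],e[0,0]),"y contact mm",-1e3*m[5]/m[0])
E
python3 -m pendant '[[[0,0,0,0,1.0,0,-0.2],[0,0,0,0,0,0,-0.2],[0,0,0,0,0,0,-0.2]]]' >/dev/null; python3 rd.py
python3 -m pendant '[[[0,0,0,0,0,0.6,-0.2],[0,0,0,0,0,0,-0.2],[0,0,0,0,0,0,-0.2]]]' >/dev/null; python3 rd.py
python3 -m pendant '[[[0,0,0,0,0,0.6,-0.2],[0,0,0,0,0,0,-0.2],[0,0,0,0,0,0,-0.2]]]' >/dev/null; python3 rd.py
```

```text
t 16.7 F [-5.869  0.763  5.214] M [ 0.066  1.459 -0.148] pos [507.37  144.332  80.327] tilt 0.3016972164735832 yaw -0.01928933038664266 y contact mm -25.259081954191522
t 17.15 F [-4.957  0.436  4.722] M [0.189 1.348 0.023] pos [507.528 144.36   80.286] tilt 0.3014420934814478 yaw -0.030045904751879543 y contact mm 4.706818142530558
t 17.6 F [-5.882  0.214  5.906] M [0.241 1.476 0.09 ] pos [507.307 144.413  80.34 ] tilt 0.3018393477870592 yaw -0.04073242351922135 y contact mm 15.223249928460193
```

Yaw -0.030 is right: the contact is central and the TCP is farthest forward there. I'll go back to it and run a fine tilt check.

```bash
python3 -m pendant '[[[0,0,0,0,0,-0.55,-0.2],[0,0,0,0,0,0,-0.2],[0,0,0,0,0,0,-0.2]]]' >/dev/null; python3 rd.py
python3 -m pendant '[[[0,0,0,0,-0.35,0,-0.2],[0,0,0,0,0,0,-0.2],[0,0,0,0,0,0,-0.2]]]' >/dev/null; python3 rd.py
python3 -m pendant '[[[0,0,0,0,-0.35,0,-0.2],[0,0,0,0,0,0,-0.2],[0,0,0,0,0,0,-0.2]]]' >/dev/null; python3 rd.py
python3 -m pendant '[[[0,0,0,0,1.05,0,-0.2],[0,0,0,0,0,0,-0.2],[0,0,0,0,0,0,-0.2]]]' >/dev/null; python3 rd.py
python3 -m pendant '[[[0,0,0,0,0.35,0,-0.2],[0,0,0,0,0,0,-0.2],[0,0,0,0,0,0,-0.2]]]' >/dev/null; python3 rd.py
```

```text
t 18.05 F [-5.51   0.78   5.332] M [0.185 1.356 0.11 ] pos [507.509 144.37   80.283] tilt 0.3013924034287162 yaw -0.030810414261007227 y contact mm 20.036314473146305
t 18.5 F [-5.856  0.853  5.04 ] M [0.157 1.27  0.15 ] pos [507.418 144.365  80.307] tilt 0.3076498475577981 yaw -0.030773332347764564 y contact mm 25.691446592849623
t 18.95 F [-7.132  0.623  5.714] M [0.138 1.279 0.111] pos [507.276 144.385  80.349] tilt 0.31390404604844824 yaw -0.030719543793851774 y contact mm 15.594761392971117
t 19.4 F [-5.45   0.049  5.065] M [0.147 1.525 0.095] pos [507.384 144.354  80.336] tilt 0.29546043891396084 yaw -0.03092019000138607 y contact mm 17.383366318987253
t 19.85 F [-6.083  0.4    6.519] M [0.127 1.734 0.032] pos [507.234 144.371  80.372] tilt 0.28970436223573276 yaw -0.0309854657865317 y contact mm 5.2400268418309945
```

The fit peaks at tilt 0.302. I'll set that, trim the yaw slightly and keep a light push.

```bash
python3 -m pendant '[[[0.03,0,0,0,-0.7,-0.15,-0.2],[0,0,0,0,0,0,-0.2],[0,0,0,0,0,0,-0.2],[0,0,0,0,0,0,-0.2],[0,0,0,0,0,0,-0.2],[0,0,0,0,0,0,-0.2]]]' >/dev/null; python3 rd.py
python3 - <<'E'
from h import *
s=env.camera("side")[:,:,::-1];t=env.camera("top")[:,:,::-1]
f=lambda im,x,y:cv2.resize(im[y:y+60,x:x+40],(400,600),interpolation=cv2.INTER_CUBIC)
cv2.imwrite("pics/z5.png",np.hstack([f(s,288,125),f(t,200,180)]))
E
```

```text
t 20.55 F [-6.135  0.528  5.422] M [ 0.118  1.605 -0.109] pos [507.557 144.343  80.258] tilt 0.3019290718135509 yaw -0.0284914357023485 y contact mm -17.805720464951126
```

View pics/z5.png

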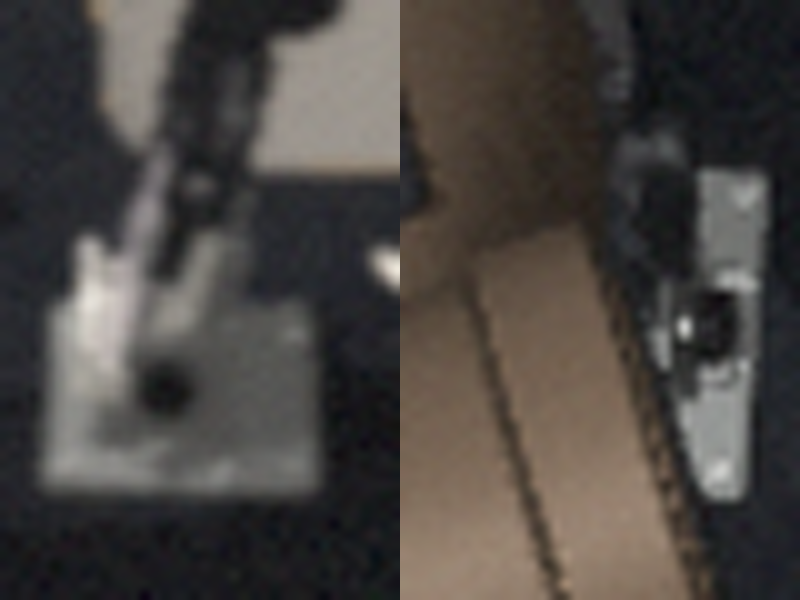

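Run:
```python
from h import *
p=env.observe();r=R.from_quat(p["ee_rot"])
for z in(47.4,-52.6):
    P=p["ee_pos"]+r.apply([[-4,33,z],[4,33,z],[-4,-33,z],[4,-33,z]])
    print("tool-fixed plate -y(-x,+x), +y(-x,+x)",((proj("side",P)-[288,125]+.5)*10).astype(int).tolist())
print("fingers tip/..",((proj("side",p["ee_pos"]+r.apply([[-11,40,-9],[11,40,-9],[-11,40,-50],[11,40,-50]]))-[288,125]+.5)*10).astype(int).tolist())
s=np.mean([env.camera("side") for _ in range(4)],0)[:,:,::-1]
np.save("s2.npy",s)
b=cv2.resize(np.clip(s[135:165,288:318],0,255),(600,600),interpolation=cv2.INTER_CUBIC);b=(np.clip(b,0,255)/255)**.6*255
cv2.imwrite("pics/z6.png",b)
```

```text
tool-fixed plate -y(-x,+x), +y(-x,+x) [[101, 384], [120, 389], [104, 293], [123, 298]]
tool-fixed plate -y(-x,+x), +y(-x,+x) [[175, 185], [195, 191], [177, 97], [196, 102]]
fingers tip/.. [[125, 279], [178, 293], [156, 196], [210, 210]][ WARN:0@6.774] global loadsave.cpp:1063 imwrite_ Unsupported depth image for selected encoder is fallbacked to CV_8U.
```

View pics/z6.png

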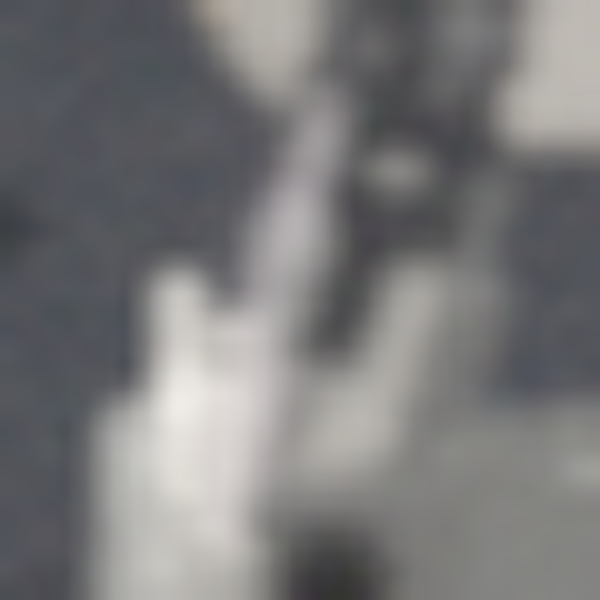

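The visible plate edge runs through (310,90) and (245,290). A plate held rigidly at tilt 0.30 predicts (318,90) and (244,290), so it has not slipped. A last small yaw trim, then a check and hand-in.

```bash
python3 -m pendant '[[[0.01,0,0,0,0,0.08,-0.2],[0,0,0,0,0,0,-0.2],[0,0,0,0,0,0,-0.2],[0,0,0,0,0,0,-0.2],[0,0,0,0,0,0,-0.2],[0,0,0,0,0,0,-0.2]]]'; python3 rd.py; python3 -c "
from cell import env
print(env.hand_in())"
```

```text
clock: 21.35
ee_pos: [507.5, 144.3, 80.2]
ee_rot: [0.988, -0.015, -0.151, -0.002]
force: [-5.9, 0.3, 5.8]
opening: 65.1
finger_force: 56.9
t 21.55 F [-6.469  0.443  6.084] M [0.144 1.671 0.076] pos [507.558 144.345  80.268] tilt 0.3019749589156445 yaw -0.029672701470984768 y contact mm 11.812597646989682
the job is handed in; nothing more can be done
None
```

I handed in the job at about 21.6 s, with the cassette's foot on the slot floor and its notched face held flush on the gasket at about 0.30 rad, still gripped and pushed with about 6 N; the verdict was not shown.

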